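Fetch the fuse box from behind the bottles

ROBOT

A 7-joint arm with a two-finger parallel gripper is mounted at the origin on a cart in front of the work surface, level with it; the furniture and walls round the work are solid. World frame = base frame: x ahead of the robot, y to its left, z up, the work surface at z = 0. Lengths are in m, angles in rad, forces in N, time in s.
With the tool pointing down it reaches from about 0.425 to 0.95 m from the base axis. Payload 4.7 kg.
Tool frame: the origin (TCP) lies at the very end of the fingers, on their centre line; the grasp point (between the pads) lies 19 mm behind it (robot.hold_point_z is the distance from the TCP to the grasp point, in m); z points along the fingers, y is the line along which they close (so a half turn about z gives the same grasp; the last joint's range is limited). The gripper opens to 85 mm and grips with 20 to 120 N. Pads are 22 mm wide; open, the fingers measure 114 mm over their backs; the gripper's body (76 mm by 85 mm) begins 54 mm behind the grasp point. The pads swing forward as they close: fully open they stand 13 mm farther back than shut.
Start: joints at [1.105, 0.469, -0.049, 1.532, 0.024, 1.141, -0.082], TCP at [0.286, -0.612, 0.231] pointing down, gripper open.
Joint ranges: [-2.59, 2.59], [-0.33, 1.99], [-1.39, 1.29], [0.1, 2.45], [-1.04, 4.18], [0.21, 1.99], [-2.66, 2.66]. Speed limits (rad/s): [2.57, 2.57, 3.14, 3.14, 3.14, 3.14, 3.14].

INTERFACE

Orientations are given as a rotation vector (axis times angle).
In Python, from rig import robot gives the robot as it stands.
- The arm moves only by the shell command python3 -m creep 'ROWS'. ROWS is JSON, one flat list of numbers, 5 for each row, row after row: the gripper's target within -1 to 1 (shut at 1, half-way at 0, fully open at -1), then the shift along the world's x, y, z scaled (see below), then the turn about the world's z scaled (see below). In form: [jaw, tx, ty, tz, yaw, jaw, tx, ty, tz, yaw, ...]. A call has 1 to 20 rows; each row is the pose to reach, as a shift and turn from the pose commanded when the call began; what a row does not reach only later rows make up. The controller multiplies each number of a shift by 0.1 m and each number of a turn by 60 degrees. A row lasts 1/10 s, in which the tool goes at most 50 mm and 8.59 degrees, less where a joint would pass 70% of its speed; a pose out of reach is approached as far as the arm can. A call with a number of a shift or a turn outside -1 to 1 is refused whole. A call with a gripper value outside its range is refused whole. The fingers move at their own pace and stop on an object; the grip force is fixed at half the most. Time passes only in rows, so rows that repeat a pose let the fingers close. It gives the time, the measured TCP pose, the force, the opening and the grip force at its end, in the units of the state.
- robot.get_state(): the state, without advancing time (a new reading comes with each control period).
- robot.grab_frame(name): name is "side" or "top" or "wrist"; returns the picture (400x640x3 uint8, red, green, blue); there is no depth.
- robot.camera_info(name): a dict with "fovy" (degrees; the focal length in pixels is half the picture's height over the tangent of half this angle, whatever the lens; pixels are square), "cx", "cy" (the principal point, pixels), "rvec" (rotation vector, rad) and "tvec" (3), from world to camera coordinates, as OpenCV has them. Camera axes: x right, y down, z forward; pixel columns grow to the right and rows downward; lengths in m; the calibration is good to about 2 mm. The wrist camera is an equidistant fisheye: a pixel r from the principal point sees the ray r / f radians off the axis. A picture is of the moment at which its call begins: read the wrist's pose just before it. camera_info takes no time and is no camera call; for the wrist camera it gives the pose at the moment of the call.
- robot.hand_in(): hands the job in; it is judged then, once.
Trained networks look in the newest picture that a camera, given by its name, has taken for a name from the list of things; names that differ only in an ending like _2 or _b are one class to them, and where a whole thing is asked for, a point or a joint stands for the part that bears it (a point fixed in the world has none). Each returns a list of dicts, best first, with "score" (0 to 1); they miss things now and then, are a little off and sometimes report something else, mostly with a low value. They report only what shows in the picture. A call takes as long as a camera call. They do not tell look-alikes from the thing itself.
- robot.recognise(camera, thing): "point" ([column, row] in pixels, amid what is visible of it).
- robot.cut_out(camera, thing): "mask" (400x640 bool, what is visible of it) and "point" ([column, row] in pixels, amid what is visible of it).
The state is a dict: "time": time; "joint_positions": joint angles; "qvel": joint speeds; "effort": joint torques, N m; "position": TCP position; "tcp_rot": TCP orientation; "force": force on the tool from outside, world axes, zero at the start; "wrist_torque": the same for the moment, N m; "grip_width": finger opening in m; "finger_force": force on a finger pad.
Only numpy, scipy, OpenCV 4.12 (cv2) and the standard library are available. Lean on these libraries where they do the work, as an engineer would, in place of code of your own. Each camera call takes 0.05 s, during which the arm holds its last target. There are 200 camera calls.

TASK

The small fuse box at the back of the grey steel stand is hemmed in by a large bottle, a small bottle and a solder spool. First stand all three, upright, in the long aluminium tray and leave the fuse box alone meanwhile; once all three stand there, move the fuse box to the middle of the cork pad, and then put the three back upright on the stand, each on the very spot where it stood at the start. Leave the roll of tape and the screwdriver where they are.

Things in the scene. Friction and masses are not known exactly. Their poses are not given: they have to be found in the camera images.
- stand: Fixed grey steel tray 166 (x) x 192 (y) mm, floor 6 mm and 3 mm-thick lip 20 mm above the bench. Origin: centre of its underside; x to its back, y to its left. Ring marks 66 mm across at x, y = (34, 56), (34, -56), (-41, 0) mm: the bays; each holds one of the two bottles or the spool, within 4 mm of its centre, in any arrangement. Fuse box at about (34, 0), long side along x.
- tray: Fixed long shallow aluminium tray for parking, 250 (its x) x 110 (its y) mm, lip 3 mm thick and 10 mm above the bench, floor 3 mm above the bench. Origin: centre of its underside on the bench; x along its long side.
- pad: Fixed flat cork pad 90 (its x) x 110 (its y) mm, 5 mm thick. Origin: centre of its underside on the bench, z up.
- fuse_box: Small lidded pale plastic box, 41 (its x) x 61 (its y) x 30 mm high, lid fixed, 50 g. Origin: centre of its underside, z up.
- ipa_bottle: Large white round bottle with a blue cap and blue band, 60 mm diameter, straight-sided up to 94 mm, 136 mm high over the cap (cap 32 mm diameter), about 0.34 kg. Origin: centre of its underside, z up.
- flux_bottle: Small round bottle with a black cap and thin dispensing needle, 33 mm diameter, straight-sided up to 52 mm, shoulder to 67 mm, 94 mm high with the needle, about 60 g. Origin: centre of its underside, z up.
- spool_c: Spool of solder wire with plain pale grey flanges, standing upright, 53 mm diameter over the flanges, 58 mm high, about 0.48 kg; solid to grip as a 53 mm cylinder. Origin: centre of its underside, z up.
- kapton_tape: Bystander: loose roll of amber tape lying flat, 68 mm diameter, 12 mm high. Origin: centre of its underside.
- screwdriver_b: Bystander: loose small screwdriver with a yellow handle, 134 mm long, 13 mm thick, lying towards the back of the bench. Origin: centre of its underside.
There are look-alikes about, which are no part of the job. What is shaped like the spool_c but purple or red is not meant.

How it is judged:
On the way, in this order (a step that is already met when the one before it is completed fails the run):
1. Large bottle, small bottle and spool all stand released and upright in the aluminium tray while the fuse box has not been moved (more than 20 mm) from the stand (x of ipa_bottle in the frame of tray between -0.11 and 0.11 m and y of ipa_bottle in the frame of tray between -0.045 and 0.045 m and z of each of ipa_bottle, flux_bottle, spool_c in the frame of tray below 0.012 m and angle between each of ipa_bottle, flux_bottle, spool_c's own z axis and vertical below 0.12 rad and linear speed of each of ipa_bottle, flux_bottle, spool_c below 0.02 m/s and x of flux_bottle in the frame of tray between -0.11 and 0.11 m and y of flux_bottle in the frame of tray between -0.045 and 0.045 m and x of spool_c in the frame of tray between -0.11 and 0.11 m and y of spool_c in the frame of tray between -0.045 and 0.045 m and contact force between the fingers and ipa_bottle below 0.05 N and contact force between the fingers and flux_bottle below 0.05 N and contact force between the fingers and spool_c below 0.05 N and contact force between the fingers and fuse_box below 0.05 N and distance of fuse_box from where it was at the start of the episode below 0.02 m), for 0.2 s.
2. The fuse box rests released on the middle of the cork pad (centre within 15 mm), the three others still in the tray (x of ipa_bottle in the frame of tray between -0.11 and 0.11 m and y of ipa_bottle in the frame of tray between -0.045 and 0.045 m and z of each of ipa_bottle, flux_bottle, spool_c in the frame of tray below 0.012 m and angle between each of ipa_bottle, flux_bottle, spool_c, fuse_box's own z axis and vertical below 0.12 rad and linear speed of each of ipa_bottle, flux_bottle, spool_c, fuse_box below 0.02 m/s and x of flux_bottle in the frame of tray between -0.11 and 0.11 m and y of flux_bottle in the frame of tray between -0.045 and 0.045 m and x of spool_c in the frame of tray between -0.11 and 0.11 m and y of spool_c in the frame of tray between -0.045 and 0.045 m and contact force between the fingers and ipa_bottle below 0.05 N and contact force between the fingers and flux_bottle below 0.05 N and contact force between the fingers and spool_c below 0.05 N and contact force between the fingers and fuse_box below 0.05 N and horizontal distance between fuse_box and pad below 0.015 m and z of fuse_box in the frame of pad below 0.01 m), for 0.2 s.
At the end, for the whole second after the job is handed in: The fuse box rests level on the cork pad with its centre within 15 mm of the pad's centre; the large bottle, small bottle and spool each stand upright within 15 mm of where they stood at the start; all is released and at rest (horizontal distance between fuse_box and pad below 0.015 m and z of fuse_box in the frame of pad below 0.01 m and angle between each of fuse_box, ipa_bottle, flux_bottle, spool_c's own z axis and vertical below 0.12 rad and linear speed of each of fuse_box, ipa_bottle, flux_bottle, spool_c below 0.02 m/s and distance of each of ipa_bottle, flux_bottle, spool_c from where it was at the start of the episode below 0.015 m and contact force between the fingers and ipa_bottle below 0.05 N and contact force between the fingers and flux_bottle below 0.05 N and contact force between the fingers and spool_c below 0.05 N and contact force between the fingers and fuse_box below 0.05 N); the robot touches nothing.
It fails at once if the roll of tape or the screwdriver is moved by more than 20 mm (distance of any of kapton_tape, screwdriver_b from where it was at the start of the episode above 0.02 m).
It fails at once if the large bottle, small bottle or spool is tipped by more than about 35 degrees (angle between any of ipa_bottle, flux_bottle, spool_c's own z axis and vertical above 0.6 rad).
It also fails if it takes over 147 s, if anything falls off the work surface, if the arm or the gripper's body presses on something with over 40 N, if the wrist force passes 120 N, or if a joint passes its speed limit or range.

## Working session

There is one attempt and no reset: what is moved stays moved. The work goes in short steps, Python scripts to look and compute and a shell command to move; the robot and the scene stay as the last step left them, time stands still between calls to the robot, and variables do not carry over. Pictures are saved under pics/ and viewed, at most 20 in all, crops included, and the job is handed in when it is done.

```bash
mkdir -p pics; ls
cat > h.py <<'E'
import numpy as np, cv2
from rig import robot
def snap(n,f):
    im=robot.grab_frame(n); cv2.imwrite('pics/'+f,im[:,:,::-1]); return im
def ray(n,uv):
    c=robot.camera_info(n); f=200/np.tan(np.radians(c['fovy'])/2)
    R=cv2.Rodrigues(np.array(c['rvec'],float))[0]; t=np.array(c['tvec'],float)
    x,y=(uv[0]-c['cx']),(uv[1]-c['cy'])
    if n=='wrist':
        r=np.hypot(x,y); th=r/f; d=np.array([x/r*np.sin(th),y/r*np.sin(th),np.cos(th)]) if r>0 else np.array([0,0,1.])
    else: d=np.array([x/f,y/f,1])
    return -R.T@t, R.T@d
def at(n,uv,z):
    o,d=ray(n,uv); return (o+d*(z-o[2])/d[2])
def proj(n,P):
    c=robot.camera_info(n); f=200/np.tan(np.radians(c['fovy'])/2)
    R=cv2.Rodrigues(np.array(c['rvec'],float))[0]; p=R@np.array(P,float)+np.array(c['tvec'],float)
    if n=='wrist':
        r=np.hypot(p[0],p[1]); th=np.arctan2(r,p[2]); return np.array([c['cx']+f*th*p[0]/r,c['cy']+f*th*p[1]/r])
    return np.array([c['cx']+f*p[0]/p[2],c['cy']+f*p[1]/p[2]])
E
python3 - <<'E'
from h import *
np.set_printoptions(precision=3,suppress=True)
Z=dict(stand=.006,tray=.003,pad=.005,fuse_box=.02,ipa_bottle=.068,flux_bottle=.04,spool_c=.03,kapton_tape=.012,screwdriver_b=.007)
for n in('top','side'):
    snap(n,n+'0.png'); c=robot.camera_info(n); print(n,c['fovy'],ray(n,(320,200)))
    for k,z in Z.items():
        for d in robot.recognise(n,k)[:3]: print(k,round(d['score'],2),np.round(d['point']),at(n,d['point'],z)[:2])
print(robot.get_state()['tcp_rot'],robot.get_state()['grip_width'])
E
```

```text
pics
top 55.67362057611607 (array([0.43 , 0.008, 1.11 ]), array([ 0.116, -0.019, -0.993]))
stand 0.9 [418. 228.] [ 0.474 -0.299]
tray 0.63 [216. 228.] [0.482 0.29 ]
fuse_box 0.73 [416. 211.] [ 0.523 -0.29 ]
ipa_bottle 0.88 [399. 215.] [ 0.508 -0.23 ]
flux_bottle 0.62 [434. 211.] [ 0.522 -0.337]
spool_c 0.83 [394. 282.] [ 0.323 -0.219]
spool_c 0.72 [422. 241.] [ 0.436 -0.3  ]
spool_c 0.66 [438. 279.] [ 0.328 -0.342]
kapton_tape 0.51 [389. 134.] [ 0.756 -0.221]
side 45.83968945939799 (array([ 0.138, -1.162,  0.909]), array([ 0.285,  0.756, -0.59 ]))
stand 0.81 [332. 275.] [ 0.481 -0.334]
pad 0.56 [317. 199.] [0.566 0.004]
fuse_box 0.9 [334. 256.] [ 0.509 -0.278]
ipa_bottle 0.84 [322. 230.] [ 0.498 -0.22 ]
flux_bottle 0.75 [346. 264.] [ 0.519 -0.338]
spool_c 0.69 [255. 249.] [ 0.314 -0.184]
spool_c 0.54 [310. 262.] [ 0.437 -0.289]
kapton_tape 0.65 [398. 236.] [ 0.716 -0.262]
screwdriver_b 0.54 [374. 188.] [ 0.764 -0.009]
[3.067 0.681 0.   ] 0.08527297094537908
```

View pics/top0.png

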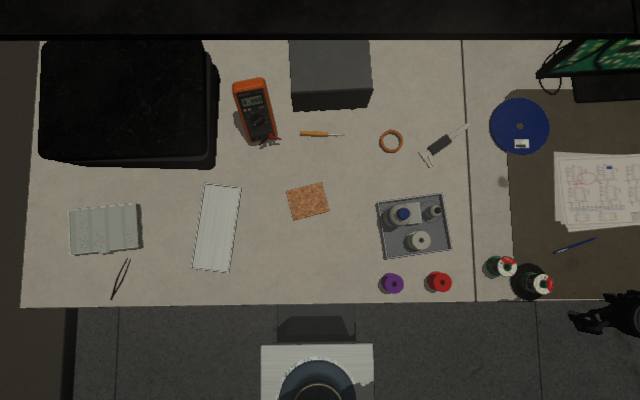

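View pics/side0.png

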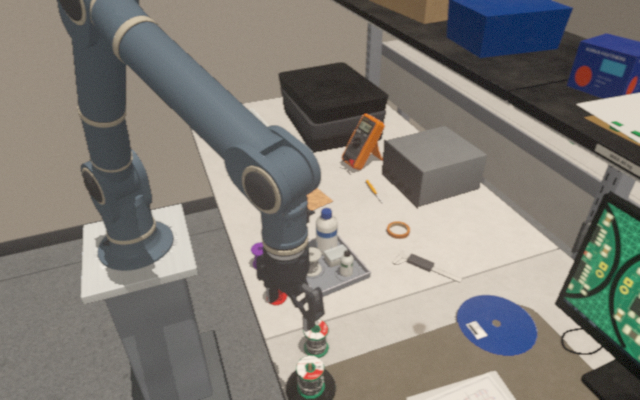

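The top view shows the stand around (414,227) with the bottle at (403,214), the flux bottle at (435,210) and the pale spool at (421,240). The tray is at (216,228), the pad at (308,201), the tape at (391,141) and the screwdriver at (322,134). The purple and red spools at (394,283) and (440,282) are the look-alikes. The side view agrees.

```bash
cat > fit.py <<'E'
from h import *
from scipy.optimize import minimize
def best(n,k,near=None):
    L=robot.cut_out(n,k)
    if near is not None: L=[d for d in L if np.hypot(*(np.array(d['point'])-near))<25]
    return L[0]['mask'].astype(np.uint8) if L else None
def rect(n,k,z):
    m=best(n,k)
    if m is None: return None
    c=max(cv2.findContours(m,0,2)[0],key=cv2.contourArea)[:,0]
    P=np.array([at(n,p,z)[:2] for p in c])*1000
    (x,y),(a,b),t=cv2.minAreaRect(P.astype(np.float32)); return [round(float(v),1) for v in(x,y,a,b,t)]
E
python3 - <<'E'
from fit import *
np.set_printoptions(precision=3,suppress=True)
robot.grab_frame('top'); robot.grab_frame('side')
for n in('top','side'):
  for k,z in(('stand',.02),('tray',.01),('pad',.005),('fuse_box',.036)):
    print(n,k,rect(n,k,z))
  for k,z,near in(('ipa_bottle',.1,None),('flux_bottle',.06,None),('spool_c',.064,(421,240) if n=='top' else (312,262))):
    m=best(n,k,near)
    if m is None: continue
    ys,xs=np.nonzero(m); print(n,k,m.sum(),xs.min(),xs.max(),ys.min(),ys.max(),(xs.mean(),ys.mean()))
im=robot.grab_frame('top'); cv2.imwrite('pics/crop.png',cv2.resize(im[180:270,170:470],None,fx=2.6,fy=2.6,interpolation=2)[:,:,::-1])
cv2.imwrite('pics/crop2.png',cv2.resize(im[185:265,365:465],None,fx=7,fy=7,interpolation=2)[:,:,::-1])
E
```

```text
top stand [481.7, -282.7, 167.7, 196.4, 7.4]
top tray [484.0, 289.0, 115.2, 254.2, 82.8]
top pad [558.2, 25.1, 90.0, 111.1, 14.1]
top fuse_box [517.4, -280.3, 60.2, 37.5, 7.4]
top ipa_bottle 499 384 411 204 226 (np.float64(397.4829659318637), np.float64(215.5190380761523))
top flux_bottle 164 425 441 205 217 (np.float64(432.890243902439), np.float64(211.0609756097561))
top spool_c 313 408 429 232 248 (np.float64(418.47603833865816), np.float64(239.95207667731628))
side stand [483.5, -306.3, 170.3, 187.1, 8.1]
side tray None
side pad [560.6, 7.0, 84.2, 93.1, 13.1]
side fuse_box [500.6, -289.0, 88.8, 50.8, 51.0]
side ipa_bottle 329 308 331 189 209 (np.float64(317.3465045592705), np.float64(199.30091185410333))
side flux_bottle 301 340 353 249 276 (np.float64(346.2325581395349), np.float64(263.1063122923588))
side spool_c 322 307 321 247 276 (np.float64(313.9192546583851), np.float64(262.54037267080747))
```

View pics/crop2.png

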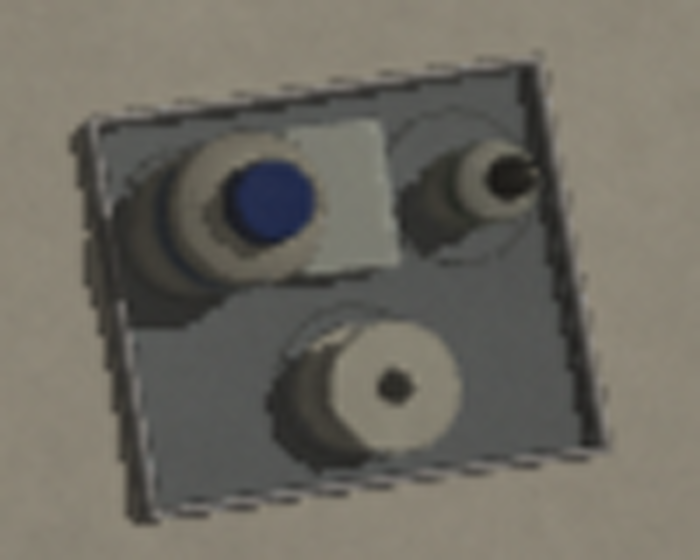

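The crop shows the cap centre at (403.9,213.6), the spool's top centre at (421.6,240.1), the flux cap at (438.3,210.3) and the fuse box at about (416,213). The stand yaw is about +7°.

```bash
python3 - <<'E'
from h import *
np.set_printoptions(precision=1,suppress=True)
a=np.radians(7.4);R=np.array([[np.cos(a),-np.sin(a)],[np.sin(a),np.cos(a)]]);c=np.array([481.5,-285])
for nm,b in(('ipa',(34,56)),('flux',(34,-56)),('spool',(-41,0)),('box',(34,0))): print(nm,c+R@b)
off=np.array([365-.5+.5/7,185-.5+.5/7])  # resize shift
for nm,uv,z in(('ipa',(272,200),.142),('spool',(396,386),.064),('flux',(513,177),.073)):
    print(nm,at('top',np.array(uv)/7+off,z)*1000)
for nm,uv,z in(('stand bl',(88,125),.02),('br',(535,67),.02),('fr',(603,449),.02),('fl',(150,512),.02)): print(nm,at('top',np.array(uv)/7+off,z)*1000)
snap('wrist','w0.png')
E
python3 -m creep '[-1,0.3,1,0,0, -1,0.6,1,0,-0.3, -1,1,1,0,-0.3,-1,1,1,0,-0.3]'
python3 -m creep '[-1,0.3,1,0,0, -1,0.3,1,0,0, -1,0.3,1,0,0,-1,0.3,1,0,0,-1,0.3,1,0,0]'
python3 - <<'E'
from h import *
snap('wrist','w1.png')
for P in((510,-225,142),(523,-337,73),(440,-290,64),(515,-281,36)): print(proj('wrist',np.array(P)/1000))
E
```

```text
ipa [ 508.  -225.1]
flux [ 522.4 -336.2]
spool [ 440.8 -290.3]
box [ 515.2 -280.6]
ipa [ 507.4 -224.4  142. ]
spool [ 439.5 -289.5   64. ]
flux [ 520.9 -336.8   73. ]
stand bl [ 549.1 -178.2   20. ]
br [ 571.5 -365.7   20. ]
fr [ 413.1 -386.3   20. ]
fl [ 389.8 -199.    20. ]
time: 2.3
position: [0.3939, -0.5064, 0.2317]
tcp_rot: [-3.133, -0.207, -0.008]
force: [-0.1, 0.6, -1.1]
grip_width: 0.0855
finger_force: 0.0
time: 2.8
position: [0.415, -0.4131, 0.2316]
tcp_rot: [3.134, 0.191, -0.0]
force: [-0.6, -0.0, 0.5]
grip_width: 0.0855
finger_force: 0.0
[109.45708651  70.03816746]
[249.11802257  63.41091587]
[200.61285097 141.54137407]
[206.98604635  72.28003884]
```

View pics/w1.png

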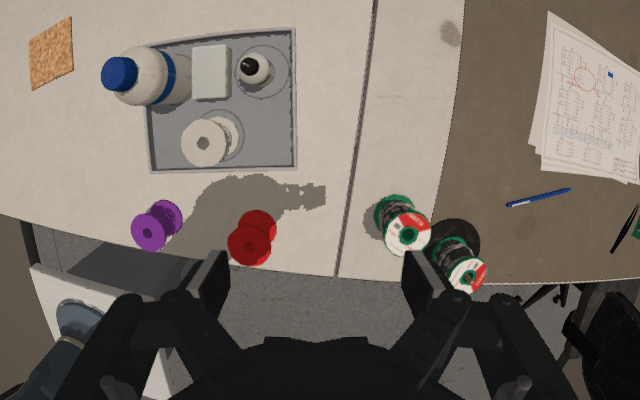

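The wrist view agrees with the estimates: cap (118,74), flux (250,66), spool (204,143) and box (211,72). I'll take the large bottle first.

```bash
python3 -m creep '[-1,0.3,0.33,0,0, -1,0.6,0.67,0,0, -1,0.92,1,0,0]'
python3 -m creep '[-1,0,0.4,0,0, -1,0,0.7,0,0, -1,0,0.87,0,0,-1,0,0.87,0,0,-1,0,0.87,0,0]'
python3 -m creep '[-1,0,0,-0.35,0, -1,0,0,-0.7,0, -1,0,0,-1,0,-1,0,0,-1,0]'
python3 -m creep '[-1,0,0,-0.2,0, -1,0,0,-0.4,0,-1,0,0,-0.4,0]'
python3 - <<'E'
from h import *
snap('wrist','w2.png')
E
```

```text
time: 3.15
position: [0.5076, -0.313, 0.2313]
tcp_rot: [3.135, 0.185, -0.0]
force: [0.8, -1.7, 0.5]
grip_width: 0.0856
finger_force: 0.0
time: 3.65
position: [0.5073, -0.227, 0.2315]
tcp_rot: [3.134, 0.188, 0.0]
force: [0.3, -0.0, 0.2]
grip_width: 0.0851
finger_force: 0.0
time: 4.05
position: [0.5041, -0.2265, 0.1274]
tcp_rot: [-3.134, -0.186, 0.013]
force: [-0.5, 0.2, 0.1]
grip_width: 0.0851
finger_force: 0.0
time: 4.35
position: [0.5065, -0.2262, 0.0906]
tcp_rot: [-3.136, -0.189, 0.004]
force: [-0.3, 1.0, -0.1]
grip_width: 0.0849
finger_force: 0.0
```

View pics/w2.png

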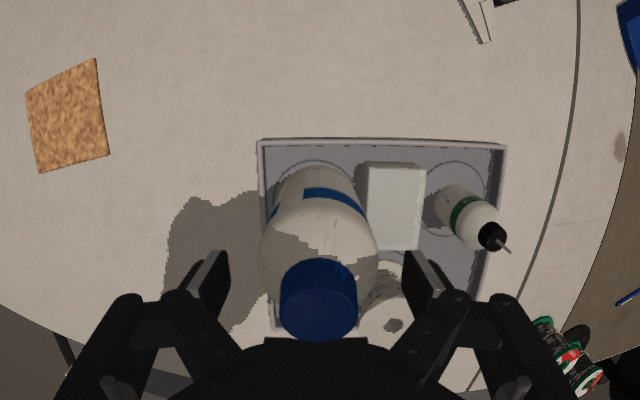

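The cap at (318,300) sits centred between the fingers. I'll go down and grip.

```bash
python3 -m creep '[-1,0,0,-0.08,0, -1,0,0,-0.17,0,-1,0,0,-0.17,0]'
python3 -m creep '[1,0,0,0,0, 1,0,0,0,0, 1,0,0,0,0, 1,0,0,0,0, 1,0,0,0,0, 1,0,0,0,0, 1,0,0,0,0, 1,0,0,0,0]'
```

```text
time: 4.7
position: [0.5071, -0.2246, 0.0737]
tcp_rot: [-3.135, -0.192, 0.002]
force: [-0.5, -0.3, 0.5]
grip_width: 0.0848
finger_force: 0.0
time: 5.5
position: [0.5083, -0.2253, 0.0753]
tcp_rot: [3.134, 0.192, 0.003]
force: [-1.0, -1.8, 6.0]
grip_width: 0.0577
finger_force: 64.4
```

```bash
python3 -m creep '[1,0,0,0.1,0, 1,0,0,0.3,0, 1,0,0,0.5,0, 1,0,0,0.7,0, 1,0,0,0.9,0, 1,0,0,1,0, 1,0,0,1,0, 1,0,0,1,0]'
python3 - <<'E'
from h import *
snap('side','s1.png')
E
```

```text
time: 6.3
position: [0.5068, -0.2242, 0.1734]
tcp_rot: [-3.135, -0.193, 0.003]
force: [-0.7, 0.9, -4.0]
grip_width: 0.0576
finger_force: 65.5
```

View pics/s1.png

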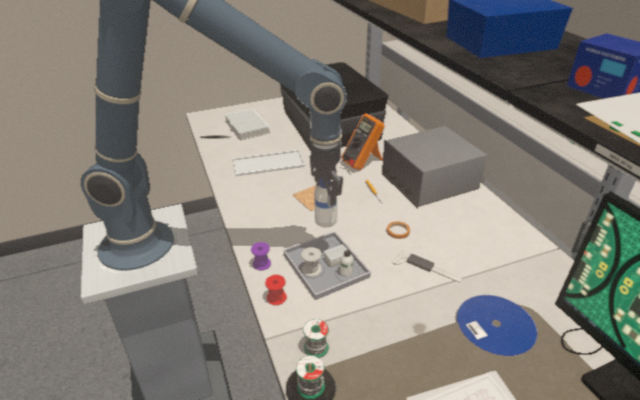

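The side view shows the bottle hanging upright at (326,205). Next I carry it to the tray's far end.

```bash
python3 -m creep '[1,0,0.15,0,0, 1,0.1,0.4,0,0, 1,0.2,0.7,0,-0.1, 1,0.3,1,0,-0.243]'
python3 -m creep '[1,0.1,0.35,0,0, 1,0.2,0.7,0,0, 1,0.3,1,0,0]'
python3 -m creep '[1,0,0.35,0,0, 1,0,0.7,0,0, 1,0,1,0,0]'
python3 -m creep '[1,0,0.35,0,0, 1,0,0.7,0,0, 1,0,1,0,0]'
python3 -m creep '[1,0,0.35,0,0, 1,0,0.65,0,0, 1,0,0.9,0,0, 1,0,1,0,0, 1,0,1.0,0,0,1,0,1.0,0,0]'
python3 -m creep '[1,0,0.03,-0.2,0, 1,0,0.03,-0.45,0, 1,0,0.03,-0.7,0, 1,0,0.03,-0.85,0, 1,0,0.03,-0.92,0,1,0,0.03,-0.92,0]'
python3 - <<'E'
from h import *
snap('side','s2.png')
im=snap('wrist','w3.png')
E
```

```text
time: 6.75
position: [0.5371, -0.1223, 0.1734]
tcp_rot: [-3.133, 0.215, 0.003]
force: [0.5, -0.1, -4.2]
grip_width: 0.0577
finger_force: 65.5
time: 7.05
position: [0.5669, -0.0208, 0.1735]
tcp_rot: [-3.134, 0.203, 0.003]
force: [-0.3, -0.5, -2.9]
grip_width: 0.0574
finger_force: 65.5
time: 7.35
position: [0.5662, 0.079, 0.1733]
tcp_rot: [-3.134, 0.203, 0.004]
force: [0.7, -0.2, -4.8]
grip_width: 0.0573
finger_force: 65.5
time: 7.65
position: [0.5659, 0.1788, 0.1734]
tcp_rot: [-3.135, 0.203, 0.003]
force: [1.0, -0.6, -3.0]
grip_width: 0.0576
finger_force: 65.5
time: 8.25
position: [0.5674, 0.2738, 0.1737]
tcp_rot: [3.132, -0.208, -0.001]
force: [-0.1, -0.6, -2.7]
grip_width: 0.0576
finger_force: 65.6
time: 8.85
position: [0.5676, 0.2773, 0.0817]
tcp_rot: [3.133, -0.209, -0.002]
force: [0.3, 0.5, -2.9]
grip_width: 0.0577
finger_force: 65.5
```

View pics/w3.png

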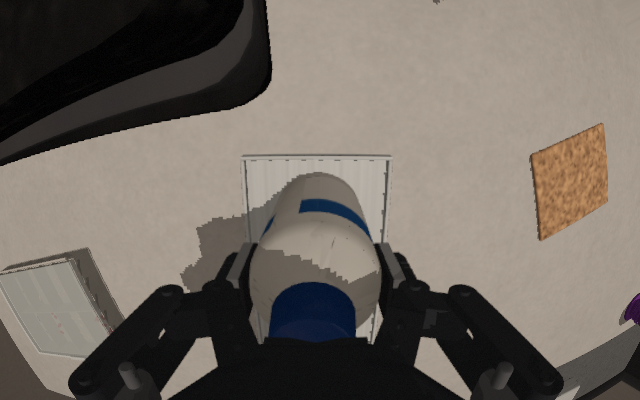

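The bottle is centred over the far end of the tray, whose edges show at columns 243 and 391. Lower, release, retreat.

```bash
python3 -m creep '[1,0,0,-0.05,0, 1,0,0,-0.09,0,1,0,0,-0.09,0,1,0,0,-0.09,0]'
python3 -m creep '[-1,0,0,0,0, -1,0,0,0,0, -1,0,0,0,0, -1,0,0,0,0, -1,0,0,0,0, -1,0,0,0,0,-1,0,0,0.2,0,-1,0,0,0.5,0,-1,0,0,1,0,-1,0,0,1,0]'
python3 - <<'E'
from h import *
snap('wrist','w4.png')
c=robot.cut_out('wrist','ipa_bottle'); print([(d['score'],d['point']) for d in c][:2])
robot.grab_frame('top')
for d in robot.recognise('top','ipa_bottle')[:2]: print(d['score'],d['point'],at('top',d['point'],.068))
print(proj('top',(.568,.278,.068)),proj('top',(.568,.278,.139)))
E
```

```text
time: 9.35
position: [0.5676, 0.2784, 0.0733]
tcp_rot: [3.135, -0.207, 0.0]
force: [-0.0, 0.3, -3.8]
grip_width: 0.0575
finger_force: 65.6
time: 10.35
position: [0.5714, 0.2809, 0.1807]
tcp_rot: [-3.127, 0.207, -0.018]
force: [0.9, 0.4, 0.5]
grip_width: 0.0857
finger_force: 0.0
[(0.62, [322.9, 201.6])]
0.89 [221.2, 199.4] [0.55666111 0.26130774 0.068     ]
[215.20119577 195.38570463] [208.10414702 191.8457024 ]
```

View pics/w4.png

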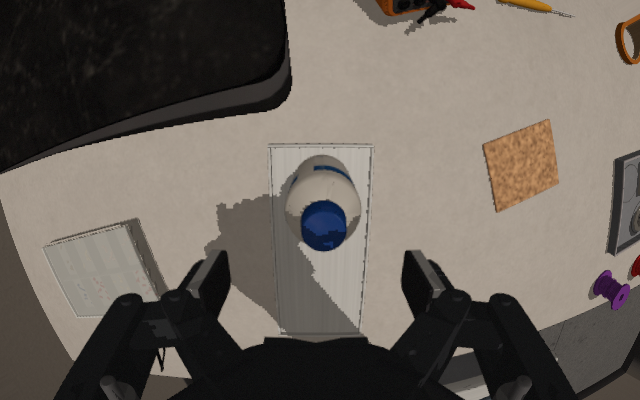

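The large bottle stands in the tray. Next the flux bottle, gripped along the stand's x.

```bash
python3 -m creep '[-1,0,-0.3,0.2,0, -1,0,-0.6,0.3,0, -1,0,-1,0.3,0]'
python3 -m creep '[-1,0,-0.35,0,0, -1,0,-0.7,0,0, -1,0,-1,0,0]'
python3 -m creep '[-1,-0.1,-0.35,0,0, -1,-0.1,-0.7,0,0, -1,-0.1,-1,0,0]'
python3 -m creep '[-1,-0.1,-0.35,0,-0.1, -1,-0.1,-0.7,0,-0.25, -1,-0.1,-1,0,-0.4,-1,-0.1,-1,0,-0.5]'
python3 -m creep '[-1,-0.1,-0.35,0,-0.1, -1,-0.2,-0.7,0,-0.2, -1,-0.26,-1,0,-0.4,-1,-0.26,-1,0,-0.5]'
python3 -m creep '[-1,0,-0.35,0,-0.1, -1,0,-0.7,0,-0.257, -1,0,-1,0,-0.257]'
python3 -m creep '[-1,0,-0.14,0,0, -1,0,-0.14,-0.3,0, -1,0,-0.14,-0.7,0, -1,0,-0.14,-0.93,0,-1,0,-0.14,-0.93,0,-1,0,-0.14,-0.93,0]'
python3 - <<'E'
from h import *
print(robot.get_state()['joint_positions'])
snap('wrist','w5.png')
E
```

```text
time: 10.85
position: [0.5674, 0.1792, 0.2032]
tcp_rot: [-3.134, 0.202, 0.0]
force: [0.4, 0.6, -0.1]
grip_width: 0.0855
finger_force: 0.0
time: 11.15
position: [0.5665, 0.0759, 0.2015]
tcp_rot: [3.133, -0.209, -0.005]
force: [0.5, -0.6, -0.0]
grip_width: 0.0854
finger_force: 0.0
time: 11.45
position: [0.5562, -0.0238, 0.2016]
tcp_rot: [3.134, -0.209, -0.005]
force: [2.4, 0.6, 0.1]
grip_width: 0.085
finger_force: 0.0
time: 11.85
position: [0.5459, -0.1275, 0.2015]
tcp_rot: [2.964, -1.031, -0.004]
force: [-0.1, 0.2, 0.7]
grip_width: 0.0854
finger_force: 0.0
time: 12.25
position: [0.5187, -0.2271, 0.2016]
tcp_rot: [2.608, -1.745, -0.003]
force: [-0.2, 0.4, 0.2]
grip_width: 0.0853
finger_force: 0.0
time: 12.55
position: [0.5205, -0.3229, 0.2015]
tcp_rot: [2.363, -2.067, -0.005]
force: [0.4, 0.5, -0.6]
grip_width: 0.0854
finger_force: 0.0
time: 13.15
position: [0.5217, -0.3349, 0.11]
tcp_rot: [2.369, -2.063, -0.002]
force: [-0.1, -0.4, 0.2]
grip_width: 0.0851
finger_force: 0.0
[ 0.37571643  0.50636694  0.17290105  1.79341202 -0.11130042  0.85265727
 -2.40299807]
```

View pics/w5.png

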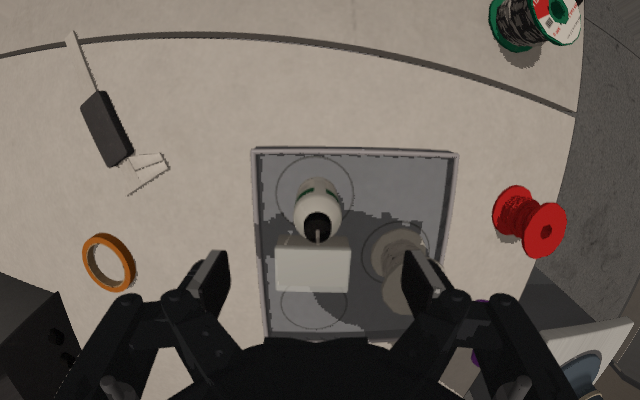

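The flux cap at (317,228) is centred laterally. I'll check it along the other axis.

Run:
```python
from h import *
for z in(.073,.1): print(proj('wrist',(.5215,-.3365,z)))
print(at('wrist',(317,226),.073),at('wrist',(318,239),.1))
```

```text
[316.12278934 226.65056957]
[316.18517308 245.43029064]
[ 0.52101195 -0.33701827  0.073     ] [ 0.52105804 -0.34053044  0.1       ]
```

```bash
python3 -m creep '[-1,0,0,-0.3,0, -1,0,0,-0.55,0, -1,0,0,-0.7,0, -1,0,0,-0.76,0, -1,0,0,-0.76,0]'
python3 -m creep '[1,0,0,0,0, 1,0,0,0,0, 1,0,0,0,0, 1,0,0,0,0, 1,0,0,0,0, 1,0,0,0,0, 1,0,0,0,0, 1,0,0,0,0, 1,0,0,0,0, 1,0,0,0,0]'
python3 -m creep '[1,0,0,0.1,0, 1,0,0,0.3,0, 1,0,0,0.5,0, 1,0,0,0.7,0, 1,0,0,0.9,0, 1,0,0,1,0, 1,0,0,1,0]'
python3 - <<'E'
from h import *
snap('wrist','w6.png')
E
```

```text
time: 13.7
position: [0.5219, -0.3357, 0.0346]
tcp_rot: [-2.368, 2.064, -0.001]
force: [-0.7, 0.4, 0.1]
grip_width: 0.0857
finger_force: 0.0
time: 14.7
position: [0.5219, -0.3359, 0.0352]
tcp_rot: [-2.368, 2.064, -0.001]
force: [-1.5, 1.9, 5.7]
grip_width: 0.0309
finger_force: 59.3
time: 15.4
position: [0.5224, -0.3361, 0.136]
tcp_rot: [-2.368, 2.064, -0.005]
force: [0.1, -0.2, -0.0]
grip_width: 0.031
finger_force: 59.4
```

View pics/w6.png

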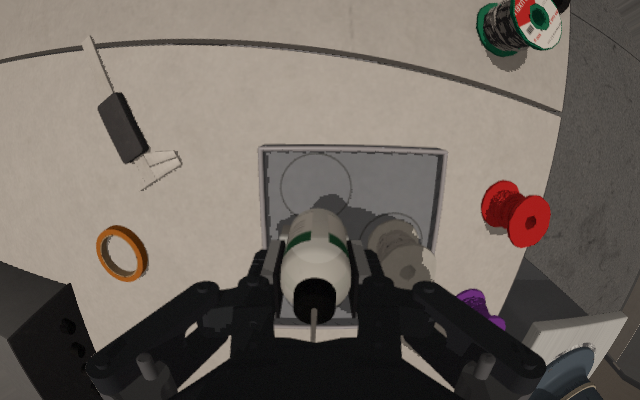

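The flux bottle hangs straight in the gripper. I'll carry it to the middle of the tray.

```bash
python3 -m creep '[1,0,0.15,0.1,0.1, 1,-0.1,0.4,0.2,0.2, 1,-0.2,0.7,0.2,0.35, 1,-0.38,1,0.2,0.5,1,-0.38,1,0.2,0.6]'
python3 -m creep '[1,0,0.35,0,0.1, 1,0,0.7,0,0.25, 1,0,1,0,0.4,1,0,1,0,0.5,1,0,1,0,0.657]'
python3 -m creep '[1,0,0.35,0,0, 1,0,0.7,0,0, 1,0,1,0,0]'
python3 -m creep '[1,0,0.35,0,0, 1,0,0.7,0,0, 1,0,1,0,0]'
python3 -m creep '[1,0,0.35,0,0, 1,0,0.7,0,0, 1,0,1,0,0]'
python3 -m creep '[1,0,0.35,0,0, 1,0,0.7,0,0, 1,0,1,0,0, 1,0,1,0,0]'
python3 -m creep '[1,0,0.2,0,0, 1,0,0.25,-0.2,0,1,0,0.25,-0.5,0,1,0,0.25,-0.8,0,1,0,0.25,-1,0,1,0,0.25,-1,0]'
python3 -m creep '[1,0,0,-0.1,0, 1,0,0,-0.2,0,1,0,0,-0.22,0,1,0,0,-0.22,0]'
python3 -m creep '[-1,0,0,0,0, -1,0,0,0,0, -1,0,0,0,0, -1,0,0,0,0, -1,0,0,0,0, -1,0,0,0,0,-1,0,0,0.2,0,-1,0,0,0.5,0,-1,0,0,1,0,-1,0,0,1,0]'
python3 - <<'E'
from h import *
snap('wrist','w7.png')
E
```

```text
time: 15.95
position: [0.4807, -0.2305, 0.1526]
tcp_rot: [-2.895, 1.216, 0.01]
force: [0.7, -0.2, -0.2]
grip_width: 0.0312
finger_force: 59.5
time: 16.45
position: [0.4828, -0.134, 0.1531]
tcp_rot: [-3.135, 0.194, 0.004]
force: [1.0, 0.5, -1.1]
grip_width: 0.0309
finger_force: 59.5
time: 16.75
position: [0.4826, -0.034, 0.1531]
tcp_rot: [-3.134, 0.207, 0.004]
force: [0.4, -0.6, -0.3]
grip_width: 0.0308
finger_force: 59.6
time: 17.05
position: [0.4825, 0.0662, 0.1532]
tcp_rot: [3.135, -0.206, -0.004]
force: [0.7, -0.6, -1.2]
grip_width: 0.0312
finger_force: 59.6
time: 17.35
position: [0.4825, 0.1661, 0.1531]
tcp_rot: [3.134, -0.205, -0.004]
force: [0.3, -0.1, -1.6]
grip_width: 0.031
finger_force: 59.6
time: 17.75
position: [0.4818, 0.2696, 0.1533]
tcp_rot: [-3.133, 0.196, 0.004]
force: [0.5, 0.2, -1.5]
grip_width: 0.0311
finger_force: 59.6
time: 18.35
position: [0.4811, 0.2867, 0.0505]
tcp_rot: [3.129, -0.208, -0.011]
force: [-0.7, 0.2, -1.4]
grip_width: 0.031
finger_force: 59.6
time: 18.75
position: [0.4838, 0.2894, 0.0326]
tcp_rot: [-3.135, 0.208, -0.001]
force: [0.3, 1.0, -0.1]
grip_width: 0.0312
finger_force: 59.6
time: 19.75
position: [0.4871, 0.2922, 0.1386]
tcp_rot: [-3.127, 0.207, -0.016]
force: [0.4, 0.9, 0.3]
grip_width: 0.0854
finger_force: 0.0
```

View pics/w7.png

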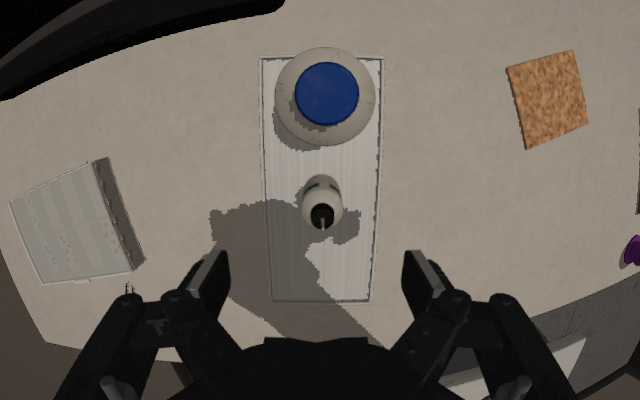

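The large and flux bottles both stand in the tray. Next the spool.

```bash
python3 -m creep '[-1,0,-0.3,0.3,0, -1,0,-0.6,0.5,0, -1,0,-1,0.5,0]'
python3 -m creep '[-1,0,-0.35,0,0, -1,0,-0.7,0,0, -1,0,-1,0,0]'
python3 -m creep '[-1,0,-0.35,0,0, -1,0,-0.7,0,0, -1,0,-1,0,0]'
python3 -m creep '[-1,0,-0.35,0,0.1, -1,0,-0.7,0,0.2, -1,0,-1,0,0.243]'
python3 -m creep '[-1,-0.2,-0.35,0,0, -1,-0.3,-0.7,0,0, -1,-0.44,-1,0,0]'
python3 -m creep '[-1,0,-0.4,0,0, -1,0,-0.79,0,0, -1,0,-0.79,-0.3,0,-1,0,-0.79,-0.6,0,-1,0,-0.79,-0.8,0,-1,0,-0.79,-0.8,0,-1,0,-0.79,-0.8,0]'
python3 - <<'E'
from h import *
snap('wrist','w8.png')
for z in(.006,.064): print(proj('wrist',(.440,-.290,z)))
E
```

```text
time: 20.1
position: [0.4846, 0.1904, 0.1841]
tcp_rot: [-3.132, 0.203, -0.006]
force: [1.4, -0.9, 0.0]
grip_width: 0.0852
finger_force: 0.0
time: 20.4
position: [0.4827, 0.087, 0.1813]
tcp_rot: [3.133, -0.209, -0.003]
force: [0.7, 0.4, 0.1]
grip_width: 0.0851
finger_force: 0.0
time: 20.7
position: [0.4826, -0.0127, 0.1813]
tcp_rot: [3.134, -0.209, -0.003]
force: [0.7, -0.4, 0.2]
grip_width: 0.0849
finger_force: 0.0
time: 21.0
position: [0.4826, -0.1126, 0.1812]
tcp_rot: [3.136, 0.195, -0.003]
force: [0.1, 0.7, -0.4]
grip_width: 0.0849
finger_force: 0.0
time: 21.3
position: [0.4384, -0.2123, 0.1813]
tcp_rot: [-3.136, -0.191, 0.002]
force: [-0.7, -0.0, -0.2]
grip_width: 0.0852
finger_force: 0.0
time: 22.0
position: [0.4393, -0.2894, 0.1019]
tcp_rot: [-3.135, -0.192, 0.002]
force: [-0.2, -0.5, 1.3]
grip_width: 0.0852
finger_force: 0.0
[314.62464201 198.05183932]
[314.43792773 225.39304866]
```

View pics/w8.png

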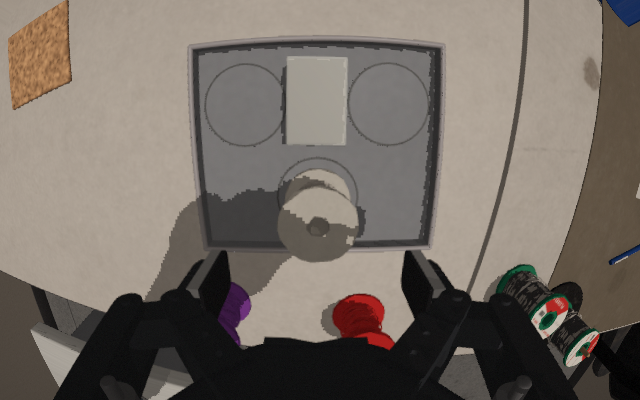

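The spool's hole at (318,225) is about 2 mm further right than predicted, so I'll shift −2 mm in y, go down and grip.

```bash
python3 -m creep '[-1,0,-0.02,-0.3,0, -1,0,-0.02,-0.55,0, -1,0,-0.02,-0.7,0, -1,0,-0.02,-0.77,0, -1,0,-0.02,-0.77,0]'
python3 -m creep '[1,0,0,0,0, 1,0,0,0,0, 1,0,0,0,0, 1,0,0,0,0, 1,0,0,0,0, 1,0,0,0,0, 1,0,0,0,0, 1,0,0,0,0]'
python3 -m creep '[1,0,0,0.1,0, 1,0,0,0.3,0, 1,0,0,0.5,0, 1,0,0,0.7,0, 1,0,0,0.9,0, 1,0,0,1,0, 1,0,0,1,0]'
```

```text
time: 22.55
position: [0.4399, -0.2917, 0.0256]
tcp_rot: [3.135, 0.192, 0.0]
force: [-0.3, 0.1, -0.7]
grip_width: 0.0853
finger_force: 0.0
time: 23.35
position: [0.4404, -0.2917, 0.0267]
tcp_rot: [3.135, 0.192, 0.003]
force: [-1.5, 1.1, 5.6]
grip_width: 0.0519
finger_force: 62.8
time: 24.05
position: [0.4401, -0.292, 0.1267]
tcp_rot: [3.134, 0.192, 0.004]
force: [0.0, 0.4, -4.2]
grip_width: 0.0515
finger_force: 64.1
```

```bash
python3 -m creep '[1,0,0.15,0.1,0, 1,0.1,0.4,0.2,0, 1,0.2,0.7,0.3,-0.1, 1,0.2,1,0.3,-0.243]'
python3 -m creep '[1,0,0.35,0,0, 1,0,0.7,0,0, 1,0,1,0,0]'
python3 -m creep '[1,0,0.35,0,0, 1,0,0.7,0,0, 1,0,1,0,0]'
python3 -m creep '[1,0,0.35,0,0, 1,0,0.7,0,0, 1,0,1,0,0]'
python3 -m creep '[1,-0.1,0.35,0,0, 1,-0.2,0.7,0,0, 1,-0.4,1,0,0]'
python3 -m creep '[1,-0.15,0.35,0,0, 1,-0.15,0.65,0,0, 1,-0.15,0.91,0,0, 1,-0.15,0.91,0,0, 1,-0.15,0.91,-0.2,0,1,-0.15,0.91,-0.5,0,1,-0.15,0.91,-0.8,0,1,-0.15,0.91,-1,0,1,-0.15,0.91,-1,0]'
python3 -m creep '[1,0,0,-0.1,0, 1,0,0,-0.25,0,1,0,0,-0.32,0,1,0,0,-0.32,0,1,0,0,-0.32,0]'
python3 -m creep '[-1,0,0,0,0, -1,0,0,0,0, -1,0,0,0,0, -1,0,0,0,0, -1,0,0,0,0, -1,0,0,0,0,-1,0,0,0.2,0,-1,0,0,0.5,0,-1,0,0,1,0,-1,0,0,1,0]'
python3 -m creep '[-1,0,-0.3,0.4,0,-1,0,-0.6,0.8,0,-1,0,-1,0.8,0,-1,0,-1,0.8,0]'
python3 - <<'E'
from h import *
snap('wrist','w9.png')
E
```

```text
time: 24.45
position: [0.4613, -0.1895, 0.1561]
tcp_rot: [-3.134, 0.214, -0.004]
force: [0.6, 0.4, -4.9]
grip_width: 0.0519
finger_force: 64.2
time: 24.75
position: [0.4582, -0.0885, 0.1546]
tcp_rot: [-3.134, 0.204, 0.004]
force: [-0.2, -0.2, -4.7]
grip_width: 0.0516
finger_force: 64.2
time: 25.05
position: [0.458, 0.0112, 0.1547]
tcp_rot: [-3.135, 0.204, 0.004]
force: [0.5, -1.0, -4.6]
grip_width: 0.0514
finger_force: 64.2
time: 25.35
position: [0.4579, 0.1109, 0.1547]
tcp_rot: [3.135, -0.204, -0.003]
force: [0.7, 0.2, -4.8]
grip_width: 0.0514
finger_force: 64.2
time: 25.65
position: [0.4186, 0.2107, 0.1549]
tcp_rot: [-3.134, 0.206, 0.001]
force: [-0.1, 0.6, -4.4]
grip_width: 0.0517
finger_force: 64.3
time: 26.55
position: [0.4017, 0.297, 0.0524]
tcp_rot: [3.129, -0.207, -0.01]
force: [-0.7, -1.4, -4.4]
grip_width: 0.0516
finger_force: 64.5
time: 27.05
position: [0.405, 0.2998, 0.024]
tcp_rot: [-3.134, 0.207, -0.002]
force: [-0.7, 0.3, -4.3]
grip_width: 0.0517
finger_force: 64.7
time: 28.05
position: [0.4078, 0.3024, 0.129]
tcp_rot: [-3.127, 0.207, -0.014]
force: [0.1, 1.4, -0.1]
grip_width: 0.0857
finger_force: 0.0
time: 28.45
position: [0.4051, 0.1942, 0.2038]
tcp_rot: [3.131, -0.219, 0.002]
force: [-0.6, 0.5, -0.4]
grip_width: 0.0856
finger_force: 0.0
```

View pics/w9.png

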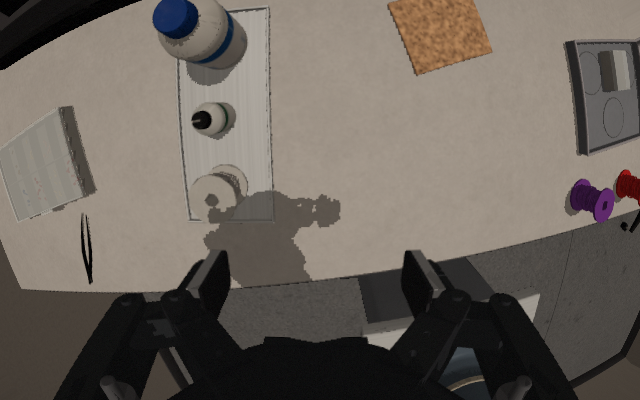

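All three stand in the tray: bottle (205,30), flux (212,118), spool (215,192). Next the fuse box.

```bash
python3 -m creep '[-1,0.2,-0.35,0,0, -1,0.4,-0.7,0,0, -1,0.7,-1,0,0]'
python3 -m creep '[-1,0.2,-0.35,0,0, -1,0.3,-0.7,0,0, -1,0.41,-1,0,0]'
python3 -m creep '[-1,0,-0.35,0,0, -1,0,-0.7,0,0, -1,0,-1,0,0]'
python3 -m creep '[-1,0,-0.35,0,0.1, -1,0,-0.7,0,0.2, -1,0,-1,0,0.243]'
python3 -m creep '[-1,0,-0.4,0,0, -1,0,-0.8,0,0, -1,0,-0.8,-0.3,0,-1,0,-0.8,-0.6,0,-1,0,-0.8,-0.9,0,-1,0,-0.8,-1,0,-1,0,-0.8,-1,0,-1,0,-0.8,-1,0]'
python3 - <<'E'
from fit import *
im=snap('wrist','w10.png')
print(rect('wrist','fuse_box',.036),proj('wrist',(.516,-.281,.036)))
m=best('wrist','fuse_box'); ys,xs=np.nonzero(m); print(xs.mean(),ys.mean(), xs.min(),xs.max(),ys.min(),ys.max())
E
```

```text
time: 28.8
position: [0.4741, 0.099, 0.2026]
tcp_rot: [3.134, -0.204, -0.002]
force: [0.9, 0.6, 0.3]
grip_width: 0.0855
finger_force: 0.0
time: 29.1
position: [0.516, -0.0015, 0.2022]
tcp_rot: [3.135, -0.207, -0.002]
force: [0.0, -0.0, 0.3]
grip_width: 0.0857
finger_force: 0.0
time: 29.4
position: [0.5156, -0.1014, 0.2022]
tcp_rot: [3.135, -0.206, -0.002]
force: [-0.3, -0.0, -0.8]
grip_width: 0.0854
finger_force: 0.0
time: 29.7
position: [0.5158, -0.2014, 0.2022]
tcp_rot: [-3.135, -0.197, 0.002]
force: [0.7, -0.6, 0.4]
grip_width: 0.0853
finger_force: 0.0
time: 30.5
position: [0.5167, -0.2805, 0.104]
tcp_rot: [3.135, 0.193, 0.002]
force: [-0.1, 0.2, -0.3]
grip_width: 0.0853
finger_force: 0.0
[519.2, -281.6, 66.2, 40.9, 6.2] [314.07415914 210.85508185]
315.2454258675079 204.3030494216614 287 344 162 248
```

The box measures at about (517,−282) mm with yaw about 6–7°. I'll go down and grip.

```bash
python3 -m creep '[-1,0.01,-0.01,-0.3,0, -1,0.01,-0.01,-0.6,0, -1,0.01,-0.01,-0.8,0, -1,0.01,-0.01,-0.9,0, -1,0.01,-0.01,-0.9,0]'
python3 -m creep '[1,0,0,0,0, 1,0,0,0,0, 1,0,0,0,0, 1,0,0,0,0, 1,0,0,0,0, 1,0,0,0,0, 1,0,0,0,0, 1,0,0,0,0,1,0,0,0,0]'
python3 -m creep '[1,0,0,0.1,0, 1,0,0,0.3,0, 1,0,0,0.5,0, 1,0,0,0.7,0, 1,0,0,0.9,0, 1,0,0,1,0, 1,0,0,1,0]'
```

```text
time: 31.15
position: [0.5164, -0.2815, 0.0129]
tcp_rot: [-3.135, -0.192, 0.001]
force: [0.8, 0.2, -0.6]
grip_width: 0.0854
finger_force: 0.0
time: 32.05
position: [0.5176, -0.2821, 0.0147]
tcp_rot: [3.134, 0.192, 0.004]
force: [-0.2, 0.5, 5.5]
grip_width: 0.0394
finger_force: 63.1
time: 32.75
position: [0.5174, -0.282, 0.115]
tcp_rot: [3.134, 0.192, 0.004]
force: [-0.0, -0.9, -0.4]
grip_width: 0.0397
finger_force: 62.2
```

```bash
python3 -m creep '[1,0,0.15,0,0, 1,0.1,0.4,0,0, 1,0.2,0.7,0,0.05, 1,0.3,1,0,0.11]'
python3 -m creep '[1,0.11,0.35,0,0, 1,0.11,0.7,0,0, 1,0.11,1,0,0,1,0.11,1,0,0,1,0.11,1,0,0]'
python3 - <<'E'
from fit import *
im=snap('wrist','w11.png')
print(rect('wrist','pad',.005))
robot.grab_frame('top');print(rect('top','pad',.005))
E
```

```text
time: 33.15
position: [0.5457, -0.1791, 0.1119]
tcp_rot: [-3.117, -0.376, 0.004]
force: [0.0, 0.4, 0.2]
grip_width: 0.0399
finger_force: 62.2
time: 33.65
position: [0.5566, -0.0798, 0.1122]
tcp_rot: [-3.118, -0.377, 0.004]
force: [0.4, -0.2, -0.6]
grip_width: 0.04
finger_force: 62.2
[558.8, 19.7, 90.1, 110.7, 13.9]
[558.1, 24.4, 88.1, 109.1, 14.0]
```

View pics/w11.png

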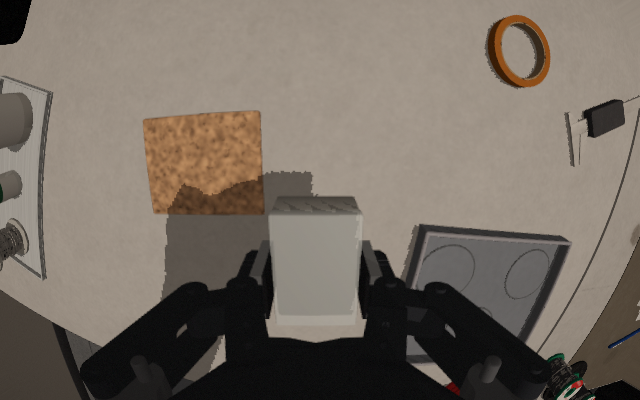

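The box is held level and the pad at (205,162) is fully visible. The two estimates put its centre at about (558, 20–25) mm. I'll aim for y=23.

```bash
python3 -m creep '[1,0,0.2,0,0, 1,0,0.5,0,0, 1,0,0.8,0,0, 1,0,1,0,0,1,0,1,0,0,1,0,1,0,0]'
python3 -m creep '[1,0,0.05,-0.2,0, 1,0,0.05,-0.5,0, 1,0,0.05,-0.8,0, 1,0,0.05,-0.95,0,1,0,0.05,-1,0,1,0,0.05,-1,0,1,0,0.05,-1,0]'
python3 -m creep '[-1,0,0,0,0, -1,0,0,0,0, -1,0,0,0,0, -1,0,0,0,0, -1,0,0,0,0, -1,0,0,0,0,-1,0,0,0.2,0,-1,0,0,0.5,0,-1,0,0,1,0,-1,0,0,1,0,-1,0,0,1,0,-1,0,0,1,0]'
python3 - <<'E'
from fit import *
im=snap('wrist','w12.png')
print(rect('wrist','pad',.005),rect('wrist','fuse_box',.035))
E
```

```text
time: 34.45
position: [0.5576, 0.0172, 0.1132]
tcp_rot: [3.119, 0.371, -0.0]
force: [-0.1, -0.8, -1.1]
grip_width: 0.0399
finger_force: 62.2
time: 35.15
position: [0.5584, 0.0221, 0.014]
tcp_rot: [3.119, 0.369, 0.002]
force: [-0.3, -0.3, -0.3]
grip_width: 0.0396
finger_force: 62.3
time: 36.35
position: [0.5567, 0.0233, 0.1125]
tcp_rot: [3.119, 0.372, -0.003]
force: [-0.3, -0.1, -0.6]
grip_width: 0.0856
finger_force: 0.0
[558.4, 22.8, 90.8, 110.3, 14.1] [560.2, 22.4, 67.3, 41.4, 13.4]
```

View pics/w12.png

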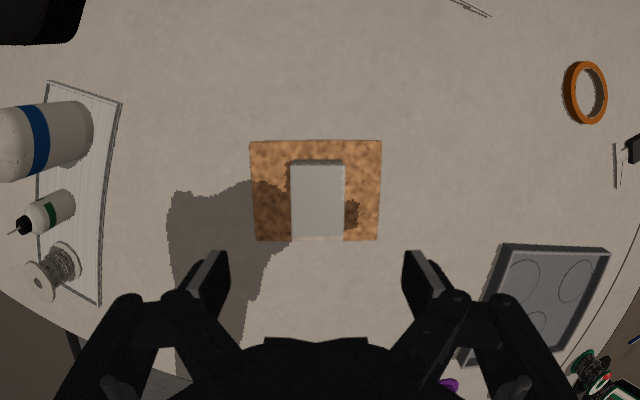

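The fuse box sits on the pad within about 2 mm of the middle. Next I return the spool.

```bash
python3 -m creep '[-1,-0.2,0.2,0.3,0, -1,-0.5,0.5,0.6,-0.1, -1,-0.8,0.8,0.6,-0.25,-1,-1,1,0.6,-0.353]'
python3 -m creep '[-1,-0.2,0.4,0,0, -1,-0.4,0.7,0,0, -1,-0.53,1,0,0]'
python3 -m creep '[-1,0,0.4,0,0, -1,0,0.76,0,0, -1,0,0.76,0,0, -1,0,0.76,-0.3,0, -1,0,0.76,-0.6,0,-1,0,0.76,-0.8,0,-1,0,0.76,-0.8,0,-1,0,0.76,-0.8,0]'
python3 - <<'E'
from fit import *
im=snap('wrist','w13.png')
print(proj('wrist',(.405,.299,.061)),[(d['score'],d['point']) for d in robot.recognise('wrist','spool_c')])
E
python3 -m creep '[-1,0,0,-0.3,0, -1,0,0,-0.55,0, -1,0,0,-0.7,0, -1,0,0,-0.7,0, -1,0,0,-0.7,0]'
python3 -m creep '[1,0,0,0,0, 1,0,0,0,0, 1,0,0,0,0, 1,0,0,0,0, 1,0,0,0,0, 1,0,0,0,0, 1,0,0,0,0, 1,0,0,0,0]'
python3 -m creep '[1,0,0,0.1,0, 1,0,0,0.3,0, 1,0,0,0.5,0, 1,0,0,0.7,0, 1,0,0,0.9,0, 1,0,0,1,0, 1,0,0,1,0]'
```

```text
time: 36.9
position: [0.4556, 0.1255, 0.1735]
tcp_rot: [-3.134, 0.212, 0.001]
force: [0.0, 0.9, -1.3]
grip_width: 0.0853
finger_force: 0.0
time: 37.2
position: [0.4026, 0.2244, 0.1726]
tcp_rot: [3.134, -0.205, -0.003]
force: [1.2, -0.5, 0.2]
grip_width: 0.0856
finger_force: 0.0
time: 38.0
position: [0.4046, 0.2988, 0.0931]
tcp_rot: [3.134, -0.208, -0.001]
force: [-0.2, 0.6, 0.7]
grip_width: 0.0854
finger_force: 0.0
[314.48393438 229.4527212 ] [(0.82, [317.9, 219.8])]
time: 38.6
position: [0.4053, 0.2999, 0.0244]
tcp_rot: [-3.134, 0.207, -0.002]
force: [0.3, 0.1, 0.5]
grip_width: 0.0854
finger_force: 0.0
time: 39.4
position: [0.4053, 0.2999, 0.0247]
tcp_rot: [-3.134, 0.207, -0.003]
force: [-1.4, -0.5, 6.9]
grip_width: 0.0515
finger_force: 62.3
time: 40.1
position: [0.4051, 0.2997, 0.1246]
tcp_rot: [-3.133, 0.207, -0.003]
force: [-0.1, 0.9, -5.5]
grip_width: 0.051
finger_force: 64.1
```

```bash
python3 -m creep '[1,0.1,-0.15,0.1,0, 1,0.2,-0.4,0.2,0, 1,0.3,-0.7,0.3,0, 1,0.4,-1,0.3,0]'
python3 -m creep '[1,0.1,-0.35,0,0, 1,0.15,-0.7,0,0, 1,0.15,-1,0,0]'
python3 -m creep '[1,0,-0.35,0,0, 1,0,-0.7,0,0, 1,0,-1,0,0]'
python3 -m creep '[1,0,-0.35,0,0, 1,0,-0.7,0,0, 1,0,-1,0,0]'
python3 -m creep '[1,0,-0.35,0,0.1, 1,0,-0.7,0,0.2, 1,-0.2,-1,0,0.243]'
python3 -m creep '[1,0,-0.35,0,0, 1,0,-0.65,0,0, 1,0,-0.91,0,0, 1,0,-0.91,0,0, 1,0,-0.91,-0.2,0,1,0,-0.91,-0.5,0,1,0,-0.91,-0.8,0,1,0,-0.91,-1,0,1,0,-0.91,-1,0]'
python3 -m creep '[1,0,0,-0.1,0, 1,0,0,-0.2,0,1,0,0,-0.255,0,1,0,0,-0.255,0,1,0,0,-0.255,0]'
python3 -m creep '[-1,0,0,0,0, -1,0,0,0,0, -1,0,0,0,0, -1,0,0,0,0, -1,0,0,0,0, -1,0,0,0,0,-1,0,0,0.2,0,-1,0,0,0.5,0,-1,0,0,0.77,0,-1,0,0,0.77,0,-1,0,0,0.77,0,-1,0,0,0.77,0]'
python3 - <<'E'
from fit import *
im=snap('wrist','w14.png')
L=[(round(d['score'],2),d['point'],at('wrist',d['point'],.035)) for d in robot.recognise('wrist','spool_c')];print(L)
# same hover as w8 (+2mm -y): compare with the picture before
a=cv2.imread('pics/w8.png');b=im[:,:,::-1];cv2.imwrite('pics/cmp1.png',np.hstack([a[20:280,180:460],b[20:280,180:460]]))
E
```

```text
time: 40.5
position: [0.4448, 0.1985, 0.1533]
tcp_rot: [-3.135, 0.206, -0.0]
force: [-0.2, -0.1, -3.8]
grip_width: 0.0515
finger_force: 64.2
time: 40.8
position: [0.4592, 0.097, 0.1521]
tcp_rot: [3.133, -0.21, -0.003]
force: [0.3, 0.4, -4.2]
grip_width: 0.0516
finger_force: 64.1
time: 41.1
position: [0.4582, -0.0027, 0.1521]
tcp_rot: [3.134, -0.209, -0.004]
force: [1.0, -0.6, -4.9]
grip_width: 0.0514
finger_force: 64.1
time: 41.4
position: [0.4583, -0.1024, 0.1521]
tcp_rot: [3.134, -0.209, -0.004]
force: [0.5, 0.0, -4.6]
grip_width: 0.0515
finger_force: 64.1
time: 41.7
position: [0.4409, -0.2023, 0.1525]
tcp_rot: [3.135, 0.198, 0.002]
force: [0.7, 0.4, -4.7]
grip_width: 0.0516
finger_force: 64.2
time: 42.6
position: [0.4368, -0.2891, 0.0497]
tcp_rot: [-3.13, -0.193, 0.012]
force: [-0.0, 0.2, -5.7]
grip_width: 0.0513
finger_force: 64.5
time: 43.1
position: [0.4399, -0.2918, 0.0281]
tcp_rot: [3.135, 0.192, 0.001]
force: [-0.4, -0.6, -4.9]
grip_width: 0.0517
finger_force: 64.7
time: 44.3
position: [0.4389, -0.2911, 0.1039]
tcp_rot: [-3.135, -0.192, 0.003]
force: [0.0, -0.3, -0.6]
grip_width: 0.0851
finger_force: 0.0
[(0.84, [231.3, 307.5], array([ 0.33910738, -0.23025074,  0.035     ])), (0.66, [317.3, 217.0], array([ 0.43323793, -0.29398089,  0.035     ])), (0.58, [362.3, 315.9], array([ 0.34580437, -0.34439164,  0.035     ]))]
```

View pics/cmp1.png

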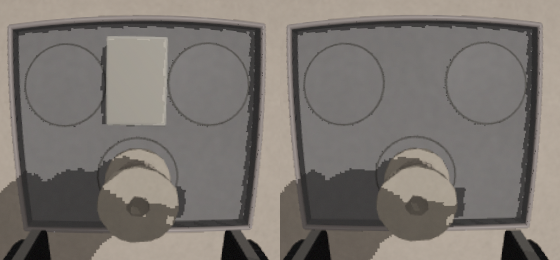

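The spool stands in the same place relative to its ring as before. Next the flux bottle.

```bash
python3 -m creep '[-1,0.1,0.3,0.3,0, -1,0.2,0.6,0.6,-0.1, -1,0.44,1,0.6,-0.243]'
python3 -m creep '[-1,0,0.4,0,0, -1,0,0.7,0,0, -1,0,1,0,0]'
python3 -m creep '[-1,0,0.4,0,0, -1,0,0.7,0,0, -1,0,1,0,0]'
python3 -m creep '[-1,0,0.4,0,0, -1,0,0.7,0,0, -1,0,1,0,0]'
python3 -m creep '[-1,0,0.4,0,0, -1,0,0.7,0,0, -1,0,1,0,0]'
python3 -m creep '[-1,0,0.4,0,0, -1,0,0.81,0,0, -1,0,0.81,0,0, -1,0,0.81,0,0, -1,0,0.81,-0.2,0,-1,0,0.81,-0.4,0,-1,0,0.81,-0.4,0,-1,0,0.81,-0.4,0]'
python3 - <<'E'
from fit import *
im=snap('wrist','w15.png')
print(proj('wrist',(.484,.289,.07)),proj('wrist',(.484,.289,.03)),[(d['score'],d['point']) for d in robot.recognise('wrist','flux_bottle')])
E
python3 -m creep '[-1,0,0,-0.3,0, -1,0,0,-0.55,0, -1,0,0,-0.8,0, -1,0,0,-0.92,0, -1,0,0,-0.92,0, -1,0,0,-0.92,0]'
python3 -m creep '[1,0,0,0,0, 1,0,0,0,0, 1,0,0,0,0, 1,0,0,0,0, 1,0,0,0,0, 1,0,0,0,0, 1,0,0,0,0, 1,0,0,0,0,1,0,0,0,0,1,0,0,0,0]'
python3 -m creep '[1,0,0,0.1,0, 1,0,0,0.3,0, 1,0,0,0.5,0, 1,0,0,0.7,0, 1,0,0,0.9,0, 1,0,0,1,0, 1,0,0,1,0]'
```

```text
time: 44.7
position: [0.4831, -0.1957, 0.1676]
tcp_rot: [3.133, -0.207, 0.007]
force: [1.6, 0.0, 0.1]
grip_width: 0.0855
finger_force: 0.0
time: 45.0
position: [0.4816, -0.0926, 0.164]
tcp_rot: [-3.136, 0.19, 0.003]
force: [0.4, -0.3, -0.2]
grip_width: 0.0855
finger_force: 0.0
time: 45.3
position: [0.4814, 0.0072, 0.164]
tcp_rot: [3.136, -0.191, -0.003]
force: [-0.7, -0.5, 0.0]
grip_width: 0.0855
finger_force: 0.0
time: 45.6
position: [0.4814, 0.1071, 0.1639]
tcp_rot: [3.135, -0.191, -0.003]
force: [0.3, 0.3, -0.9]
grip_width: 0.0853
finger_force: 0.0
time: 45.9
position: [0.4814, 0.207, 0.1638]
tcp_rot: [3.135, -0.191, -0.003]
force: [-0.0, -0.2, 0.4]
grip_width: 0.0853
finger_force: 0.0
time: 46.7
position: [0.4823, 0.2852, 0.1246]
tcp_rot: [3.134, -0.195, -0.001]
force: [0.2, 0.9, 0.3]
grip_width: 0.0854
finger_force: 0.0
[309.18111073 215.26589403] [310.1266327  197.82395997] [(0.84, [311.5, 200.8])]
time: 47.4
position: [0.4829, 0.2871, 0.0339]
tcp_rot: [-3.135, 0.192, -0.002]
force: [-0.7, -0.0, 0.2]
grip_width: 0.0857
finger_force: 0.0
time: 48.4
position: [0.4826, 0.287, 0.0336]
tcp_rot: [-3.135, 0.192, -0.002]
force: [-0.8, -0.8, 6.2]
grip_width: 0.0308
finger_force: 59.0
time: 49.1
position: [0.4828, 0.2871, 0.1343]
tcp_rot: [-3.134, 0.192, -0.004]
force: [0.6, -0.0, -1.0]
grip_width: 0.0313
finger_force: 59.4
```

```bash
python3 -m creep '[1,0,-0.15,0.1,0, 1,0,-0.4,0.2,0, 1,0.1,-0.7,0.2,0, 1,0.2,-1,0.2,0,1,0.2,-1,0.2,0]'
python3 -m creep '[1,0.05,-0.35,0,0, 1,0.1,-0.7,0,0, 1,0.18,-1,0,0]'
python3 -m creep '[1,0,-0.35,0,0, 1,0,-0.7,0,0, 1,0,-1,0,0]'
python3 -m creep '[1,0,-0.35,0,0, 1,0,-0.7,0,0, 1,0,-1,0,0]'
python3 -m creep '[1,0,-0.35,0,0.1, 1,0,-0.7,0,0.2, 1,0,-1,0,0.22, 1,0,-1,0,0.22]'
python3 -m creep '[1,0,-0.35,0,0, 1,0,-0.7,0,0, 1,0,-1,0,0, 1,0,-1,0,0]'
python3 -m creep '[1,0,-0.23,0,0, 1,0,-0.23,0,0, 1,0,-0.23,-0.3,0, 1,0,-0.23,-0.6,0,1,0,-0.23,-0.8,0,1,0,-0.23,-1,0,1,0,-0.23,-1,0,1,0,-0.23,-1,0]'
```

```text
time: 49.6
position: [0.503, 0.1797, 0.1522]
tcp_rot: [3.131, -0.205, -0.002]
force: [0.3, 0.0, -1.7]
grip_width: 0.0314
finger_force: 59.4
time: 49.9
position: [0.5189, 0.0844, 0.1522]
tcp_rot: [3.135, -0.192, -0.004]
force: [1.3, 0.3, -1.3]
grip_width: 0.0311
finger_force: 59.5
time: 50.2
position: [0.5189, -0.0157, 0.1522]
tcp_rot: [3.135, -0.194, -0.003]
force: [1.3, 0.8, -0.3]
grip_width: 0.0313
finger_force: 59.5
time: 50.5
position: [0.5188, -0.1155, 0.1523]
tcp_rot: [3.135, -0.194, -0.003]
force: [-0.5, 0.2, -0.5]
grip_width: 0.0312
finger_force: 59.5
time: 50.9
position: [0.5182, -0.219, 0.1522]
tcp_rot: [3.135, 0.157, -0.003]
force: [-0.8, -1.0, -0.0]
grip_width: 0.0308
finger_force: 59.5
time: 51.3
position: [0.5182, -0.3181, 0.1522]
tcp_rot: [3.135, 0.159, -0.003]
force: [-0.9, -0.5, -1.4]
grip_width: 0.0309
finger_force: 59.5
time: 52.1
position: [0.5203, -0.3349, 0.0529]
tcp_rot: [-3.136, -0.172, 0.001]
force: [0.6, 0.1, -0.3]
grip_width: 0.0312
finger_force: 59.5
```

```bash
python3 -m creep '[1,0,-0.01,-0.1,0, 1,0,-0.01,-0.16,0,1,0,-0.01,-0.16,0,1,0,-0.01,-0.16,0]'
python3 -m creep '[-1,0,0,0,0, -1,0,0,0,0, -1,0,0,0,0, -1,0,0,0,0, -1,0,0,0,0, -1,0,0,0,0,-1,0,0,0.2,0,-1,0,0,0.5,0,-1,0,0,0.75,0,-1,0,0,0.75,0,-1,0,0,0.75,0]'
python3 -m creep '[-1,0,0,0.3,0,-1,-0.3,0.3,0.5,0,-1,-0.5,0.6,0.5,0,-1,-0.6,1,0.5,0,-1,-0.6,1,0.5,0,-1,-0.6,1,0.5,0]'
python3 - <<'E'
from fit import *
im=snap('wrist','w16.png')
print(robot.get_state()['position'])
for P in((.5215,-.3365,.073),(.440,-.292,.064)): print(proj('wrist',P))
E
```

```text
time: 52.5
position: [0.5201, -0.3374, 0.0369]
tcp_rot: [3.137, 0.17, 0.0]
force: [-0.4, -0.0, -0.8]
grip_width: 0.0311
finger_force: 59.5
time: 53.6
position: [0.5202, -0.3374, 0.1122]
tcp_rot: [3.136, 0.17, 0.001]
force: [0.8, -0.6, -0.1]
grip_width: 0.085
finger_force: 0.0
time: 54.2
position: [0.4596, -0.2363, 0.161]
tcp_rot: [-3.136, -0.173, 0.002]
force: [1.1, -0.6, 0.9]
grip_width: 0.0853
finger_force: 0.0
[ 0.45991144 -0.23751986  0.1611385 ]
[446.82852782 140.27797551]
[375.62970316 226.53134663]
```

View pics/w16.png

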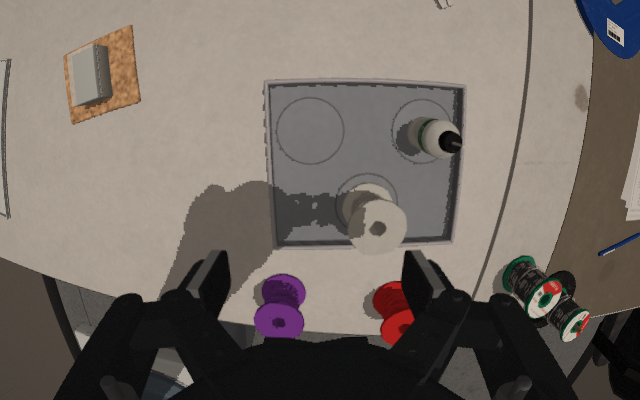

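The flux bottle (cap at 449,141) and the spool stand in their bays. Last is the large bottle.

```bash
python3 -m creep '[-1,0.1,0.3,0.3,0, -1,0.3,0.6,0.6,-0.1, -1,0.6,1,0.6,-0.225,-1,0.6,1,0.6,-0.225]'
python3 -m creep '[-1,0.15,0.4,0,0, -1,0.3,0.7,0,0, -1,0.48,1,0,0,-1,0.48,1,0,0]'
python3 -m creep '[-1,0,0.4,0,0, -1,0,0.7,0,0, -1,0,1,0,0]'
python3 -m creep '[-1,0,0.4,0,0, -1,0,0.7,0,0, -1,0,1,0,0]'
python3 -m creep '[-1,0,0.4,0,0, -1,0,0.7,0,0, -1,0,1,0,0]'
python3 -m creep '[-1,0,0.15,0,0, -1,0,0.15,0,0, -1,0,0.15,-0.2,0, -1,0,0.15,-0.5,0, -1,0,0.15,-0.8,0,-1,0,0.15,-1,0,-1,0,0.15,-1,0,-1,0,0.15,-1,0]'
python3 - <<'E'
from fit import *
im=snap('wrist','w17.png')
L=robot.cut_out('wrist','ipa_bottle')
if L:
  ys,xs=np.nonzero(L[0]['mask']);print(L[0]['score'],xs.min(),xs.max(),xs.mean())
print(proj('wrist',(.568,.278,.139)),proj('wrist',(.568,.248,.097)),proj('wrist',(.568,.308,.097)))
E
```

```text
time: 54.65
position: [0.5249, -0.1314, 0.2224]
tcp_rot: [-3.133, 0.189, -0.006]
force: [-1.0, 0.8, -0.9]
grip_width: 0.0853
finger_force: 0.0
time: 55.05
position: [0.5704, -0.0326, 0.2208]
tcp_rot: [-3.133, 0.188, 0.0]
force: [-0.6, 0.6, 0.2]
grip_width: 0.0855
finger_force: 0.0
time: 55.35
position: [0.5684, 0.0619, 0.2209]
tcp_rot: [3.134, -0.203, -0.002]
force: [-0.1, -0.6, -1.1]
grip_width: 0.0854
finger_force: 0.0
time: 55.65
position: [0.5687, 0.1622, 0.2208]
tcp_rot: [3.134, -0.202, -0.002]
force: [0.2, -0.1, 0.6]
grip_width: 0.086
finger_force: 0.0
time: 55.95
position: [0.569, 0.2622, 0.2207]
tcp_rot: [3.134, -0.202, -0.001]
force: [0.8, -0.5, -0.5]
grip_width: 0.085
finger_force: 0.0
time: 56.75
position: [0.5691, 0.2757, 0.1221]
tcp_rot: [3.134, -0.204, 0.0]
force: [1.1, -0.5, -0.4]
grip_width: 0.0856
finger_force: 0.0
0.83 265 365 314.2416212003118
[311.79729587 272.22381599] [362.27258498 230.00242871] [263.86636974 241.50830831]
```

```bash
python3 -m creep '[-1,-0.01,0.015,-0.2,0, -1,-0.01,0.015,-0.4,0, -1,-0.01,0.015,-0.485,0, -1,-0.01,0.015,-0.485,0, -1,-0.01,0.015,-0.485,0]'
python3 -m creep '[1,0,0,0,0, 1,0,0,0,0, 1,0,0,0,0, 1,0,0,0,0, 1,0,0,0,0, 1,0,0,0,0, 1,0,0,0,0, 1,0,0,0,0]'
python3 -m creep '[1,0,0,0.1,0, 1,0,0,0.3,0, 1,0,0,0.5,0, 1,0,0,0.7,0, 1,0,0,0.9,0, 1,0,0,1,0, 1,0,0,1,0]'
```

```text
time: 57.35
position: [0.5679, 0.2794, 0.0745]
tcp_rot: [-3.134, 0.2, -0.003]
force: [-0.9, 0.3, -0.3]
grip_width: 0.0855
finger_force: 0.0
time: 58.15
position: [0.568, 0.2788, 0.0748]
tcp_rot: [3.135, -0.201, 0.003]
force: [-0.9, -2.5, 4.8]
grip_width: 0.0576
finger_force: 63.8
time: 58.85
position: [0.5677, 0.2797, 0.1748]
tcp_rot: [-3.134, 0.2, -0.004]
force: [0.3, 0.2, -4.6]
grip_width: 0.0573
finger_force: 65.5
```

```bash
python3 -m creep '[1,0,-0.15,0.1,0, 1,-0.1,-0.4,0.2,0, 1,-0.2,-0.7,0.2,0, 1,-0.3,-1,0.2,0]'
python3 -m creep '[1,-0.1,-0.35,0,0, 1,-0.2,-0.7,0,0, 1,-0.3,-1,0,0]'
python3 -m creep '[1,0,-0.35,0,0, 1,0,-0.7,0,0, 1,0,-1,0,0]'
python3 -m creep '[1,0,-0.35,0,0.1, 1,0,-0.7,0,0.2, 1,0,-1,0,0.243, 1,0,-1,0,0.243]'
python3 -m creep '[1,0,-0.35,0,0, 1,0,-0.65,0,0, 1,0,-0.9,0,0, 1,0,-1,0,0, 1,0,-1,0,0, 1,0,-1,0,0]'
python3 -m creep '[1,0,-0.04,-0.2,0, 1,0,-0.04,-0.45,0, 1,0,-0.04,-0.7,0, 1,0,-0.04,-0.9,0, 1,0,-0.04,-1,0,1,0,-0.04,-1,0]'
python3 - <<'E'
from fit import *
im=snap('wrist','w18.png')
E
```

```text
time: 59.25
position: [0.5362, 0.1767, 0.1928]
tcp_rot: [3.134, -0.201, -0.002]
force: [0.4, -1.0, -4.7]
grip_width: 0.0574
finger_force: 65.5
time: 59.55
position: [0.5055, 0.0756, 0.1926]
tcp_rot: [3.133, -0.203, -0.003]
force: [0.8, -1.4, -3.9]
grip_width: 0.0573
finger_force: 65.5
time: 59.85
position: [0.5056, -0.0241, 0.1928]
tcp_rot: [3.134, -0.203, -0.003]
force: [0.6, 0.3, -4.2]
grip_width: 0.0571
finger_force: 65.5
time: 60.25
position: [0.5051, -0.1276, 0.1927]
tcp_rot: [3.133, 0.185, -0.004]
force: [0.1, -0.3, -3.8]
grip_width: 0.0572
finger_force: 65.7
time: 60.85
position: [0.5069, -0.2192, 0.1929]
tcp_rot: [-3.134, -0.201, 0.001]
force: [-0.0, 0.2, -3.6]
grip_width: 0.0574
finger_force: 65.9
time: 61.45
position: [0.5065, -0.223, 0.0921]
tcp_rot: [-3.133, -0.203, 0.004]
force: [-0.0, 0.2, -3.6]
grip_width: 0.0577
finger_force: 65.8
```

```bash
python3 -m creep '[1,0.01,-0.01,-0.08,0, 1,0.01,-0.01,-0.14,0,1,0.01,-0.01,-0.14,0,1,0.01,-0.01,-0.14,0]'
python3 -m creep '[-1,0,0,0,0, -1,0,0,0,0, -1,0,0,0,0, -1,0,0,0,0, -1,0,0,0,0, -1,0,0,0,0,-1,0,0,0.2,0,-1,0,0,0.5,0,-1,0,0,1,0,-1,0,0,1,0,-1,0,0,1,0]'
python3 -m creep '[-1,0,0.3,0.4,0,-1,0,0.6,0.6,0,-1,0,1,0.6,0]'
python3 -m creep '[-1,0,0.3,0,0,-1,0,0.6,0,0,-1,0,1,0,0,-1,0,1,0,0,-1,0,1,0,0]'
python3 - <<'E'
from fit import *
im=snap('top','t2.png'); a=cv2.imread('pics/top0.png')
b=im[:,:,::-1]
cv2.imwrite('pics/cmp2.png',cv2.resize(np.hstack([a[185:265,365:465],b[185:265,365:465]]),None,fx=4,fy=4,interpolation=2))
print(rect('top','pad',.005),rect('top','fuse_box',.035),robot.get_state()['time'])
E
```

```text
time: 61.9
position: [0.5081, -0.2259, 0.0794]
tcp_rot: [3.135, 0.199, 0.0]
force: [-0.1, -0.5, -3.7]
grip_width: 0.0577
finger_force: 65.8
time: 63.0
position: [0.5088, -0.2261, 0.1807]
tcp_rot: [3.134, 0.199, 0.005]
force: [-0.3, -0.5, -0.1]
grip_width: 0.0856
finger_force: 0.0
time: 63.3
position: [0.5091, -0.1265, 0.2409]
tcp_rot: [3.134, 0.194, 0.006]
force: [0.7, 0.3, -0.1]
grip_width: 0.085
finger_force: 0.0
time: 63.8
position: [0.5073, -0.0251, 0.238]
tcp_rot: [3.135, 0.203, -0.004]
force: [-0.4, -1.0, 0.5]
grip_width: 0.0852
finger_force: 0.0
[553.4, 59.5, 81.2, 37.0, 11.8] None 63.95
```

View pics/cmp2.png

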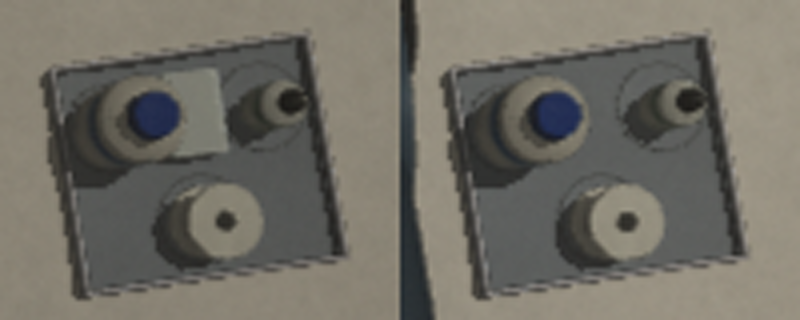

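The before and after crops match to within about a pixel: caps at (155,114) and (555,114), flux at (292,101) and (690,101), spool at (226,221) and (626,221). I'm handing in.

```bash
python3 -c "
from rig import robot
print(robot.hand_in())"
```

```text
the job is handed in; nothing more can be done
None
```

I've handed the job in: the fuse box is on the cork pad (within about 2 mm of the middle when set down) and the large bottle, small bottle and spool are back upright on their starting spots, matching the first picture to about a pixel; it took about 64 s of the 147 s, and the hand-in returned no verdict.

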